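Switch on the shop speaker and turn it up to the third stud

ROBOT

A 6-joint arm with a two-finger parallel gripper is mounted at the origin on a cart in front of the work surface, level with it; the furniture and walls round the work are solid. World frame = base frame: x ahead of the robot, y to its left, z up, the work surface at z = 0. Lengths are in m, angles in rad, forces in N, time in s.
With the tool pointing down it reaches from about 0.3 to 0.775 m from the base axis. Payload 14.6 kg.
Tool frame: the origin (TCP) lies midway between the tips of the shut fingers; the grasp point (between the pads) lies 19 mm behind it (ctrl.grip_depth is the z of the grasp point in the tool frame, in m); z points along the fingers, y is the line along which they close (so a half turn about z gives the same grasp; the last joint's range is limited). The gripper opens to 94 mm and grips with 3 to 60 N. Pads are 16 mm wide; open, the fingers measure 119 mm over their backs; the gripper's body (75 mm by 177 mm) begins 78 mm behind the grasp point.
Start: joints at [1.242, 0.3, 1.521, -0, 1.321, -0.067], TCP at [0.142, 0.531, 0.205] pointing down, gripper open.
Joint ranges: [-3.03, 3.03], [-0.79, 2.21], [0.23, 2.52], [-1.04, 4.18], [0, 3.07], [-2.55, 2.55]. Speed limits (rad/s): [2.22, 2.22, 2.57, 3.14, 3.14, 3.14].

INTERFACE

Orientations are given as [roll, pitch, yaw] about the fixed x, y, z axes, in that order (R = Rz(yaw) Ry(pitch) Rx(roll)).
In Python, from station import ctrl gives the robot as it stands. The module is installed in compiled form; this text tells all that it offers.
- The arm moves only by the tool carry_out, never from a script. Its argument "commands" is a list of rows, each a list of 3 entries, a list of its own where there are three numbers: the closure, from 0 (fully open) to 1 (shut), then the shift along the tool's x, y, z in mm, then the turn, a rotation vector about the tool's x, y, z in rad. In form: [[gripper, [tx, ty, tz], [wx, wy, wz]], ...]. A call has 1 to 10 rows; each row shifts and turns the commanded pose from where the row before left it, along the tool's axes as they then stand; what a row does not reach is not made up. A row lasts 1/8 s, in which the tool goes at most 62.5 mm and 10.7 degrees, less where a joint would pass 70% of its speed; a pose out of reach is approached as far as the arm can. A call with a gripper value outside its range is refused whole. The fingers move at their own pace and stop on an object; "squeeze" is the grip in N (left out, the last holds). Time passes only in rows, so rows that do not move let the fingers close. It gives the time, the measured TCP pose, the force, the opening and the grip force at its end, in the units of the state.
- ctrl.get_obs(): the state, without advancing time (a new reading comes with each control period).
- ctrl.camera(name): name is "side" or "top"; returns a dict with "img" (384x512x3 uint8, blue, green, red), "camera_matrix" (3x3 intrinsics, pixels), "rvec" (rotation vector, rad) and "tvec" (3), from world to camera coordinates, as OpenCV has them. Camera axes: x right, y down, z forward; pixel columns grow to the right and rows downward; lengths in m; the calibration is good to about 2 mm. A picture is of the moment at which its call begins. There is no depth.
- ctrl.hand_in(): hands the job in; it is judged then, once.
Trained networks look in the newest picture that a camera, given by its name, has taken for a name from the list of things; names that differ only in an ending like _2 or _b are one class to them, and where a whole thing is asked for, a point or a joint stands for the part that bears it (a point fixed in the world has none). Each returns a list of dicts, best first, with "score" (0 to 1); they miss things now and then, are a little off and sometimes report something else, mostly with a low value. They report only what shows in the picture. A call takes as long as a camera call.
- ctrl.outline_of(thing, camera): "region" (384x512 bool, what is visible of it).
- ctrl.place_of(thing, camera): "at" ([x, y, z] in m, in world coordinates, good to about 4 mm: a listed point, or the origin of a listed thing).
The state is a dict: "time_s": time; "qpos": joint angles; "joint_vel": joint speeds; "tau": joint torques, N m; "ee_pos": TCP position; "eef_rot": TCP orientation; "force": force on the tool from outside, world axes, zero at the start; "moment": the same for the moment, N m; "grip_width": finger opening in m; "grip_force": force on a finger pad.
Only numpy, scipy, OpenCV 4.12 (cv2) and the standard library are available. Lean on these libraries where they do the work, as an engineer would, in place of code of your own. Each camera call takes 0.05 s, during which the arm holds its last target. There are 200 camera calls.

TASK

Switch on the shop's music: press the round power button on top of the wooden counter speaker fully down and let it spring back, then with a fingertip turn the big knurled volume dial beside it clockwise until it clicks home with its pointer at the third of the four studs, counted from the thinnest. Do not pick up or shove the speaker, leave the goods around it where they are, and finish clear of everything.

Things in the scene. Friction and masses are not known exactly. Their poses are not given: they have to be found in the camera images.
- speaker: The counter speaker: a loose wooden box on rubber feet, 150 (its x) x 200 (its y) x 70 mm high, about 1.8 kg, barred grille on its front (-x) side. Origin: centre of its underside, z up, x towards its back. On its flat top: a big round dial (axis at x -8, y +30 mm in this frame) and a round power button (x -35, y -68 mm).
- third_stud (a point): Top of the third (second-thickest) of four black studs that stand 15 mm high on the speaker's top, on the far side of the dial, 64 mm from its axis; 6, 8.4, 10.8 and 13.2 mm thick. They get thicker clockwise seen from above, 0.6 rad apart; the first is at +0.9 rad from the speaker's +x about z, the third at -0.3 rad.
- dial_seat: The sprung seat that carries the dial: it gives up to 4 mm straight down when pressed (about 2 N to start, 12 N at the bottom) and springs back. Origin on the dial's axis at its lower edge, 76 mm above the speaker's underside; does not turn with the dial.
- dial_face (a point): Centre of the dial's flat top face, 94 mm above the table. The dial is a metal disc 100 mm across, 18 mm thick, with a knurled rim: too wide to grip. It is turned by the friction of a fingertip pressed on its face about 35 mm from the axis (5 to 12 N is enough) and led round its axis, or pressed against its rim.
- dial_pointer (a point): Outer end of the short black line on the dial's face (the pointer), 47 mm from the axis.
- volume_dial (a joint): Angle of the dial, rad, growing clockwise seen from above (louder). It has clicks (detents) at 0, 0.6, 1.2, 1.8, with the pointer at the first, second, third, fourth stud, and stops 0.06 beyond the ends. Let go, it snaps into the nearest click. Turning over a click takes at most 0.07 N m. At the start it is in the first or second click.
- power_button_top (a point): Centre of the top of the power button, a round metal cap 24 mm across that moves straight down.
- power_button (a joint): Travel of the power button, m: 0 released, 0.005 fully down; about 4 N holds it fully down, it springs back when let go.
- round_tin: Bystander: low round slip-lid tin, 74 mm across, 32 mm. Origin: centre of its underside.
- balm_box: Bystander: small flat box 50x50x22 mm. Origin: centre of its underside.
- mist_bottle: Bystander: small bottle lying down, 72x27x26 mm. Origin: centre of its underside.
- soap_1: Bystander: flat soap carton 56x78x26 mm. Origin: centre of its underside.
- kraft_box_1: Bystander: upright plain carton 55x60x98 mm. Origin: centre of its underside.
- honey_tube_3: Bystander: tube standing on its cap, 40x61x126 mm. Origin: centre of its underside.

How it is judged:
By the outcome, as a careful person would: the job done as asked, in the order asked, and still so for the second after the job is handed in, with the robot touching nothing.
It also fails if it takes over 38 s, if anything falls off the work surface, if the arm or the gripper's body presses on something with over 40 N, if the wrist force passes 120 N, or if a joint passes its speed limit or range.

## Working session

There is one attempt and no reset: what is moved stays moved. The work goes in short steps, Python scripts to look and compute and a tool call to move; the robot and the scene stay as the last step left them, time stands still between calls to the robot, and variables do not carry over. Pictures are saved under pics/ and viewed, at most 10 in all, crops included, and the job is handed in when it is done.

Besides the shell and the picture viewer there is one more tool, called after "Emit:" as a command line: name --argument value ..., lists and objects as JSON in quotes. carry_out: Moves the arm, as the interface text tells. Its arguments: {"type":"object","properties":{"commands":{"type":"array","items":{"type":"array"}},"squeeze":{"type":"number"}},"required":["commands"]}

```bash
mkdir -p pics; python3 - <<'E'
from station import ctrl
import cv2,numpy as np
a=ctrl.camera("top");b=ctrl.camera("side")
cv2.imwrite("pics/a.png",a["img"]);cv2.imwrite("pics/b.png",b["img"])
for c in("top","side"):
  for t in["speaker","third_stud","dial_seat","dial_face","dial_pointer","power_button_top","round_tin","balm_box","mist_bottle","soap_1","kraft_box_1","honey_tube_3"]:
    print(c,t,[(np.round(d["at"],4).tolist(),round(d["score"],2)) for d in ctrl.place_of(t,c)[:2]])
o=ctrl.get_obs();print(o["time_s"],o["ee_pos"],o["eef_rot"],o["force"],o["grip_width"])
E
```

```text
top speaker [([0.4569, 0.2338, 0.0003], 0.93), ([0.3939, 0.0442, 0.001], 0.54)]
top third_stud [([0.51, 0.2399, 0.0849], 0.98), ([0.3897, -0.1309, 0.0], 0.44)]
top dial_seat [([0.4481, 0.2619, 0.0771], 0.86)]
top dial_face [([0.4499, 0.2585, 0.0927], 0.57)]
top dial_pointer [([0.4957, 0.277, 0.089], 0.85)]
top power_button_top [([0.4163, 0.1625, 0.0935], 0.51)]
top round_tin [([0.3944, 0.0454, -0.0024], 0.59), ([0.6791, 0.1961, 0.0003], 0.22)]
top balm_box [([0.3933, -0.0475, -0.0026], 0.75)]
top mist_bottle [([0.4488, 0.2618, 0.0766], 0.7), ([0.3884, -0.1273, 0.0006], 0.63)]
top soap_1 [([0.5472, -0.1302, -0.0007], 0.84)]
top kraft_box_1 [([0.6772, 0.1967, 0.0018], 0.6)]
top honey_tube_3 [([0.3901, -0.1289, 0.0029], 0.48)]
side speaker [([0.4597, 0.2359, -0.0052], 0.85)]
side third_stud [([0.5147, 0.2405, 0.0841], 0.75)]
side dial_seat [([0.4489, 0.2624, 0.0771], 0.67)]
side dial_face [([0.4461, 0.2618, 0.091], 0.92), ([0.6765, 0.1883, 0.0018], 0.56)]
side dial_pointer [([0.4973, 0.2799, 0.096], 0.92)]
side power_button_top [([0.4206, 0.165, 0.0938], 0.38)]
side round_tin [([0.3907, 0.0415, -0.0035], 0.64)]
side balm_box [([0.3923, -0.0503, 0.0023], 0.6)]
side mist_bottle [([0.3883, -0.1237, -0.0009], 0.66)]
side soap_1 []
side kraft_box_1 [([0.6786, 0.1909, 0.0002], 0.69)]
side honey_tube_3 [([0.4793, -0.0631, 0.0041], 0.86), ([0.5132, 0.2413, 0.085], 0.63)]
1.3 [0.14236354 0.5312459  0.20544532] [-3.14159204e+00  9.33105360e-06  2.87975934e+00] [-0.07748353 -0.20834501  0.46070787] 0.09421435967754822
```

View pics/a.png

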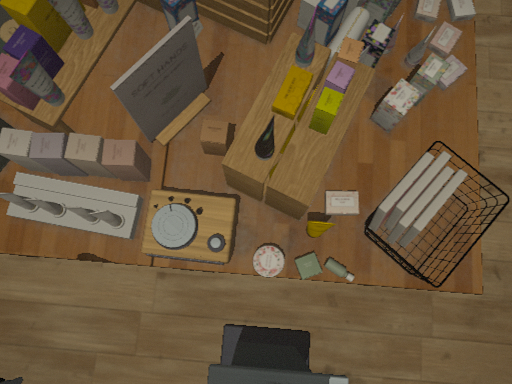

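View pics/b.png

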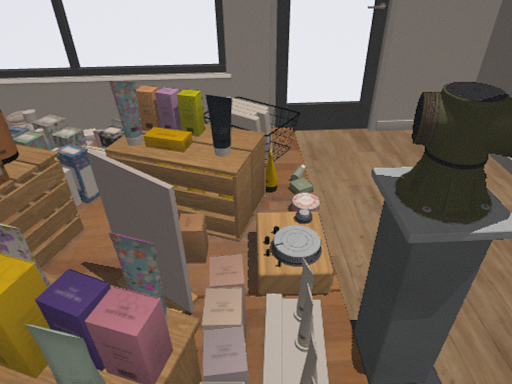

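```bash
cat > h.py <<'E'
from station import ctrl
import cv2,numpy as np
from scipy.optimize import least_squares
P={"speaker":(0,0),"third_stud":(-.008+.064*np.cos(.3),.03-.064*np.sin(.3)),"dial_seat":(-.008,.03),"dial_face":(-.008,.03),"power_button_top":(-.035,-.068)}
def fit(n):
  pts=[];ptr=[]
  for i in range(n):
    for c in("top","side"):
      ctrl.camera(c)
      for t in P:
        d=ctrl.place_of(t,c)
        if d: pts.append((P[t],d[0]["at"]))
      d=ctrl.place_of("dial_pointer",c)
      if d: ptr.append(d[0]["at"])
  A=np.array([p[0] for p in pts]);B=np.array([p[1] for p in pts])
  R=lambda a:np.array([[np.cos(a),-np.sin(a)],[np.sin(a),np.cos(a)]])
  f=lambda v:((A@R(v[2]).T+v[:2]-B[:,:2])/.004).ravel()
  v=least_squares(f,[.458,.235,-.03],loss="soft_l1").x
  dial=R(v[2])@P["dial_seat"]+v[:2]; but=R(v[2])@P["power_button_top"]+v[:2]
  pm=np.median(ptr,0); ang=np.arctan2(*(pm[:2]-dial)[::-1])-v[2]
  print("pose",v.round(4),"dial",dial.round(4),"but",but.round(4),"joint",round(.9-ang,3), "n",len(pts))
def show(): 
  o=ctrl.get_obs();print(o["time_s"],o["ee_pos"].round(4),o["eef_rot"].round(3),o["force"].round(2))
E
python3 - <<'E'
from h import *
fit(3)
for c,(x,y,s) in {"top":(135,180,6),"side":(240,190,5)}.items():
  im=ctrl.camera(c)["img"][y:y+90,x:x+120];cv2.imwrite(f"pics/{c}_crop.png",cv2.resize(im,None,fx=s,fy=s,interpolation=cv2.INTER_CUBIC))
c=ctrl.camera("top")
for p in [(138,235),(138,205),(150,165),(120,215)]:
  K=c["camera_matrix"];R=cv2.Rodrigues(c["rvec"])[0];C=-R.T@c["tvec"].ravel();d=R.T@np.linalg.inv(K)@[p[0],p[1],1]
  print(p,[(z,(C+d*(z-C[2])/d[2])[:2].round(3)) for z in(0,.1)],C.round(2))
show()
E
```

```text
pose [ 0.4573  0.232  -0.0305] dial [0.4502 0.2622] but [0.4202 0.1651] joint 0.561 n 30
(138, 235) [(0, array([0.429, 0.361])), (0.1, array([0.42 , 0.334]))] [0.33 0.08 1.04]
(138, 205) [(0, array([0.503, 0.372])), (0.1, array([0.486, 0.343]))] [0.33 0.08 1.04]
(150, 165) [(0, array([0.606, 0.356])), (0.1, array([0.58 , 0.329]))] [0.33 0.08 1.04]
(120, 215) [(0, array([0.474, 0.412])), (0.1, array([0.46, 0.38]))] [0.33 0.08 1.04]
3.55 [0.1424 0.5312 0.2054] [-3.142  0.     2.88 ] [ 0.13 -0.36 -0.04]
```

View pics/top_crop.png

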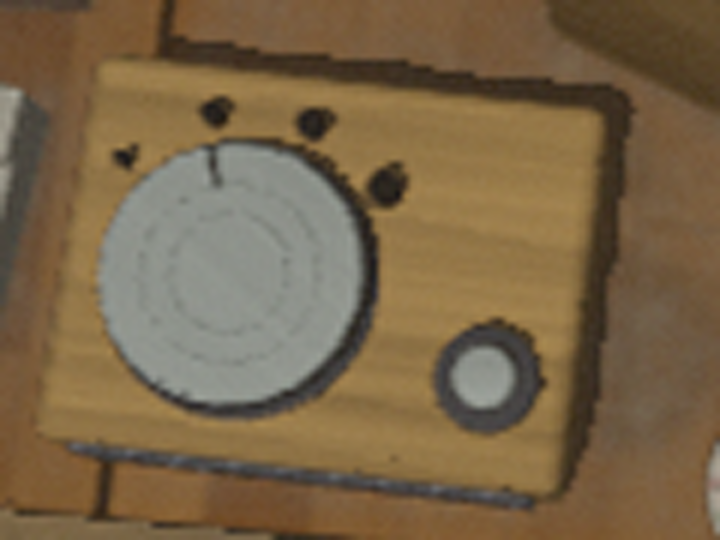

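View pics/side_crop.png

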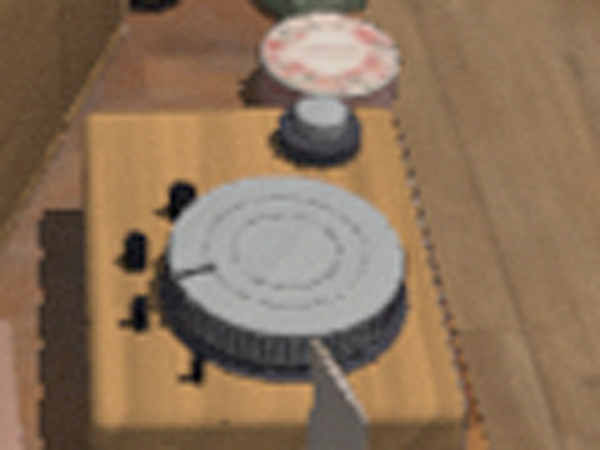

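Emit:
carry_out --commands '[[1,[0,0,-50],[0,0,0]],[1,[0,0,-50],[0,0,0]],[1,[-45,-35,0],[0,0,0]],[1,[-45,-35,0],[0,0,0]],[1,[-45,-35,0],[0,0,0]],[1,[-45,-35,0],[0,0,0]],[1,[-45,-35,0],[0,0,0]],[1,[-45,-35,0],[0,0,0]],[1,[-45,-35,0],[0,0,0]],[1,[-45,-35,0],[0,0,0]]]' --squeeze 20

```text
time_s: 4.8
ee_pos: [0.4184, 0.1659, 0.3057]
eef_rot: [3.141, 0.0, 2.88]
force: [1.1, 1.3, -0.8]
grip_width: 0.0007
grip_force: 0.0
```

```bash
cat >> h.py <<'E'
def ray(c,p,z):
  K=c["camera_matrix"];R=cv2.Rodrigues(c["rvec"])[0];C=-R.T@c["tvec"].ravel();d=R.T@np.linalg.inv(K)@[p[0],p[1],1]
  return (C+d*(z-C[2])/d[2])[:2].round(4)
def totool(x,y):
  from scipy.spatial.transform import Rotation as Ro
  o=ctrl.get_obs();d=np.array([x,y,o["ee_pos"][2]])-o["ee_pos"]
  return (Ro.from_euler("xyz",o["eef_rot"]).as_matrix().T@d*1000).round(1)
E
python3 - <<'E'
from h import *
t=ctrl.camera("top");s=ctrl.camera("side")
cv2.imwrite("pics/s2.png",s["img"])
print("but",ray(t,(215.5,242.8),.0935),ray(s,(304.4,212.4),.0935))
print("dial",ray(t,(173.7,225.5),.094),ray(s,(297.4,241.4),.094))
show();print(totool(.4202,.1645))
E
```

```text
but [0.4179 0.1636] [0.4208 0.174 ]
dial [0.4481 0.2597] [0.4501 0.2691]
4.9 [0.4196 0.1641 0.3052] [-3.141  0.     2.875] [ 0.02  0.57 -0.32]
[-0.4  0.5 -0. ]
```

View pics/s2.png

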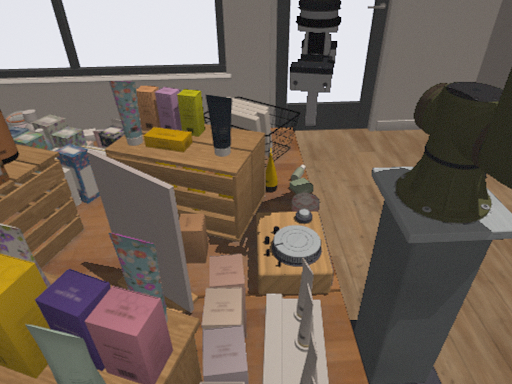

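Emit:
carry_out --commands '[[1,[0,0,50],[0,0,0]],[1,[0,0,50],[0,0,0]],[1,[0,0,50],[0,0,0]],[1,[0,0,40],[0,0,0]],[1,[0,0,10],[0,0,0]],[1,[0,0,4],[0,0,0]],[1,[0,0,2],[0,0,0]],[1,[0,0,2],[0,0,0]],[1,[0,0,2],[0,0,0]]]'

```text
time_s: 6.02
ee_pos: [0.4179, 0.1677, 0.0959]
eef_rot: [3.141, 0.001, 2.88]
force: [0.7, -0.1, 0.9]
grip_width: 0.0003
grip_force: 0.0
```

```bash
python3 - <<'E'
from h import *
s=ctrl.camera("side")
cv2.imwrite("pics/s3.png",cv2.resize(s["img"][150:270,230:350],None,fx=4,fy=4))
show()
E
```

```text
6.075 [0.4177 0.1676 0.0955] [3.141 0.    2.88 ] [ 0.12 -0.53  0.06]
```

View pics/s3.png

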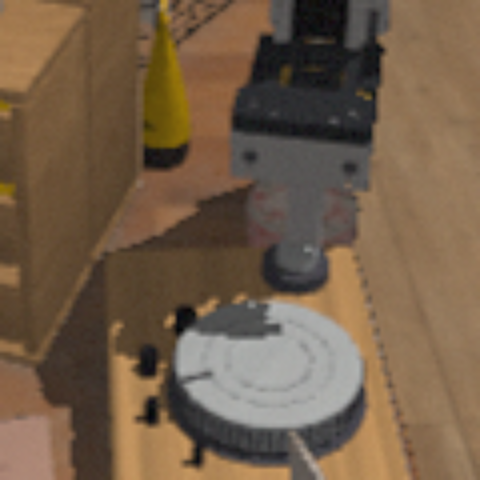

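Emit:
carry_out --commands '[[1,[-2.5,-1.5,0],[0,0,0]],[1,[0,0,2],[0,0,0]],[1,[0,0,2],[0,0,0]],[1,[0,0,1],[0,0,0]],[1,[0,0,0],[0,0,0]]]'

```text
time_s: 6.7
ee_pos: [0.4197, 0.1655, 0.0905]
eef_rot: [-3.142, 0.0, 2.88]
force: [-0.5, -1.0, -0.1]
grip_width: 0.0002
grip_force: 0.7
```

Emit:
carry_out --commands '[[1,[0,0,1],[0,0,0]],[1,[0,0,1],[0,0,0]],[1,[0,0,1],[0,0,0]],[1,[0,0,0],[0,0,0]]]'

```text
time_s: 7.2
ee_pos: [0.4197, 0.1655, 0.0874]
eef_rot: [-3.142, -0.0, 2.88]
force: [-0.3, -1.2, 3.7]
grip_width: 0.0002
grip_force: 1.6
```

Emit:
carry_out --commands '[[1,[0,0,1],[0,0,0]],[1,[0,0,1],[0,0,0]],[1,[0,0,0],[0,0,0]]]'

```text
time_s: 7.58
ee_pos: [0.4198, 0.1655, 0.086]
eef_rot: [3.141, 0.0, 2.88]
force: [-4.0, -2.5, 13.3]
grip_width: 0.0005
grip_force: 6.3
```

Emit:
carry_out --commands '[[1,[0,0,1],[0,0,0]],[1,[0,0,0],[0,0,0]]]'

```text
time_s: 7.82
ee_pos: [0.4199, 0.1656, 0.0857]
eef_rot: [3.141, 0.001, 2.88]
force: [-9.0, -4.7, 23.7]
grip_width: 0.0002
grip_force: 11.9
```

```bash
python3 - <<'E'
from h import *
s=ctrl.camera("side");show()
for i in range(2):
  for c in("top","side"):
    ctrl.camera(c);print(c,[(np.round(d["at"],4).tolist(),round(d["score"],2)) for d in ctrl.place_of("power_button_top",c)[:2]])
cv2.imwrite("pics/s4.png",cv2.resize(s["img"][190:270,260:340],None,fx=7,fy=7,interpolation=cv2.INTER_CUBIC))
E
```

```text
7.875 [0.4199 0.1655 0.0857] [3.141e+00 1.000e-03 2.880e+00] [-7.36 -4.3  23.58]
top []
side [([0.4215, 0.1639, 0.089], 0.36)]
top [([0.4493, 0.2594, 0.096], 0.23)]
side []
```

View pics/s4.png

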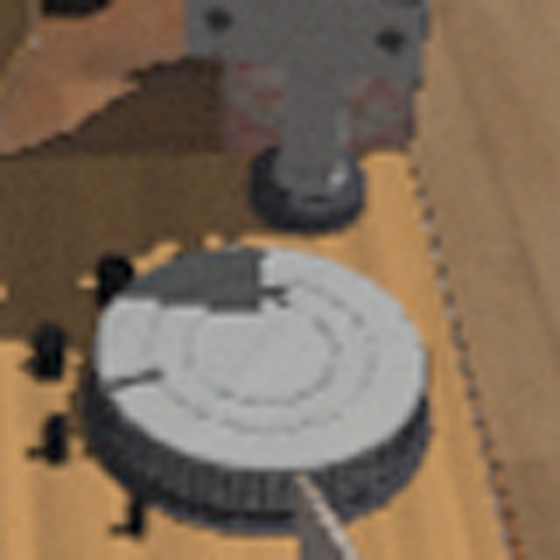

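Emit:
carry_out --commands '[[1,[0,0,-4],[0,0,0]],[1,[0,0,-10],[0,0,0]],[1,[0,0,-26],[0,0,0]],[1,[-12,36,0],[0,0,0]],[1,[-12,36,0],[0,0,0]],[1,[0,0,15],[0,0,0]],[1,[0,0,7],[0,0,0]],[1,[0,0,0],[0,0,0]]]'

```text
time_s: 9.28
ee_pos: [0.4608, 0.2281, 0.1019]
eef_rot: [-3.141, -0.001, 2.879]
force: [0.1, -0.0, 0.7]
grip_width: 0.0003
grip_force: 0.0
```

```bash
python3 - <<'E'
from h import *
fit(2);show();print(totool(.4617,.2289))
for i in range(2):
  for c in("top","side"):
    ctrl.camera(c);print(c,[(np.round(d["at"],4).tolist(),round(d["score"],2)) for d in ctrl.place_of("power_button_top",c)[:1]+ctrl.place_of("dial_face",c)[:1]])
E
```

```text
pose [ 0.4581  0.2319 -0.0388] dial [0.4513 0.2622] but [0.4205 0.1653] joint 0.488 n 13
10.675 [0.4615 0.2289 0.1025] [3.142 0.    2.88 ] [-0.3  -0.33  0.86]
[-0.2  0.1  0. ]
top [([0.421, 0.1669, 0.0909], 0.59)]
side [([0.4224, 0.1627, 0.0932], 0.39), ([0.4459, 0.2628, 0.0908], 0.96)]
top [([0.4204, 0.1646, 0.0912], 0.36)]
side [([0.4206, 0.1626, 0.0928], 0.37), ([0.4455, 0.2632, 0.0922], 0.79)]
```

Emit:
carry_out --commands '[[1,[0,0,5],[0,0,0]],[1,[0,0,2],[0,0,0]],[1,[0,0,2],[0,0,0]],[1,[0,0,1],[0,0,0]],[1,[0,0,0],[0,0,0]]]'

```text
time_s: 11.9
ee_pos: [0.4617, 0.2288, 0.0927]
eef_rot: [3.141, 0.001, 2.88]
force: [-0.6, -1.8, 5.2]
grip_width: 0.0001
grip_force: 2.5
```

Emit:
carry_out --commands '[[1,[0,0,1],[0,0,0]],[1,[3.6,-2.2,0],[0,0,0.12]],[1,[3.6,-2.2,0],[0,0,0.12]],[1,[3.6,-2.2,0],[0,0,0.12]],[1,[3.6,-2.2,0],[0,0,0.12]],[1,[3.6,-2.2,0],[0,0,0.12]],[1,[0,0,0],[0,0,0]]]'

```text
time_s: 12.78
ee_pos: [0.441, 0.2282, 0.0921]
eef_rot: [3.14, 0.0, 2.278]
force: [0.2, 1.0, 6.4]
grip_width: -0.0
grip_force: 3.1
```

```bash
python3 - <<'E'
from h import *
t=ctrl.camera("top");s=ctrl.camera("side");show()
cv2.imwrite("pics/s5.png",np.hstack([cv2.resize(i,(390,480),interpolation=cv2.INTER_CUBIC) for i in(t["img"][180:270,140:213],s["img"][190:270,260:325])]))
for c in("top","side"): print([(np.round(d["at"],4).tolist(),round(d["score"],2)) for d in ctrl.place_of("dial_pointer",c)[:2]])
E
```

```text
12.875 [0.4411 0.2282 0.0921] [3.14 0.   2.28] [0.81 0.75 5.8 ]
[]
[([0.4974, 0.2522, 0.0929], 0.78)]
```

View pics/s5.png

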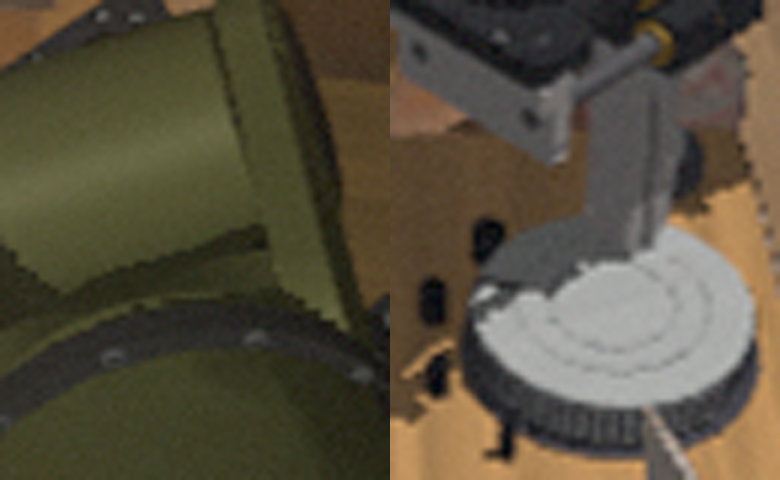

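Emit:
carry_out --commands '[[1,[2.4,-1.5,0],[0,0,0.08]],[1,[0,0,-3],[0,0,0]],[1,[0,0,-10],[0,0,0]],[1,[0,0,-50],[0,0,0]],[1,[0,0,-60],[0,0,0]],[1,[0,0,-60],[0,0,0]],[1,[0,0,-30],[0,0,0]],[1,[0,0,0],[0,0,0]]]'

```text
time_s: 13.98
ee_pos: [0.4383, 0.2288, 0.3067]
eef_rot: [3.138, 0.001, 2.2]
force: [-1.1, 0.2, -0.6]
grip_width: 0.0005
grip_force: 0.0
```

```bash
python3 - <<'E'
from h import *
fit(2)
t=ctrl.camera("top");s=ctrl.camera("side");show()
cv2.imwrite("pics/s6.png",cv2.resize(s["img"][190:280,240:340],None,fx=5.5,fy=5.5,interpolation=cv2.INTER_CUBIC))
for c in("top","side"): print([(np.round(d["at"],4).tolist(),round(d["score"],2)) for d in ctrl.place_of("dial_pointer",c)[:2]])
E
```

```text
pose [ 0.4557  0.2311 -0.0131] dial [0.4481 0.2612] but [0.4198 0.1636] joint 1.103 n 18
15.475 [0.438  0.2287 0.3045] [3.142 0.    2.2  ] [-0.33  0.05 -1.11]
[([0.4969, 0.249, 0.09], 0.54)]
[([0.4937, 0.2542, 0.0945], 0.89)]
```

View pics/s6.png

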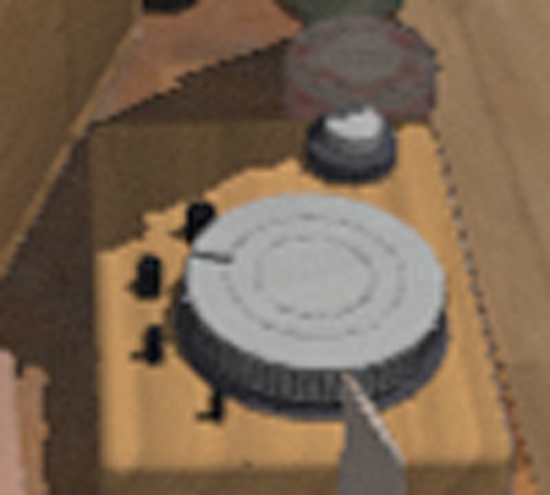

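```bash
python3 -c "
from station import ctrl
print(ctrl.hand_in())"
```

```text
the job is handed in; nothing more can be done
None
```

I pressed the power button fully down and let it spring back, then turned the dial clockwise from the second stud; in the last picture its pointer lines up with the third. The speaker and goods look undisturbed, the arm is clear above them, and I handed the job in at about 15.5 s; no verdict came back.

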